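# Pack seven tins in the round banding nest

## Robot

A 7-joint arm with a two-finger parallel gripper is mounted at the origin on a cart in front of the work surface, level with it; the furniture and walls round the work are solid. World frame = base frame: x ahead of the robot, y to its left, z up, the work surface at z = 0. Lengths are in m, angles in rad, forces in N, time in s.
With the tool pointing down it reaches from about 0.425 to 0.925 m from the base axis. Payload 6.8 kg.
Tool frame: the origin (TCP) lies at the very end of the fingers, on their centre line; the grasp point (between the pads) lies 19 mm behind it; z points along the fingers, x is the direction in which the jaws open and shut, and the axes are right-handed (so a half turn about z gives the same grasp; the last joint's range is limited). The gripper opens to 85 mm and grips with 20 to 120 N. Pads are 22 mm wide; open, the fingers measure 114 mm over their backs; the gripper's body (76 mm by 85 mm) begins 54 mm behind the grasp point. The pads swing forward as they close: fully open they stand 13 mm farther back than shut.
Start: joints at [-0.108, 0.477, 0.022, 1.555, -0.011, 1.109, -0.083], TCP at [0.675, 0, 0.231] pointing down, gripper open.
Joint ranges: [-2.96, 2.96], [-0.34, 2.1], [-1.41, 1.46], [0.24, 2.44], [-1.37, 4.51], [0.17, 1.92], [-2.96, 2.96]. Speed limits (rad/s): [2.39, 2.39, 3.14, 3.14, 3.14, 3.14, 3.14].

## Interface

Orientations are given as a rotation vector (axis times angle).
In Python, from bench import get_obs, imaging, hand_in gives the robot as it stands.
- The arm moves only by the tool send_rows, never from a script. Its argument "motion" is a list of rows, each an object with "dp": the shift along the world's x, y, z in m, a list of three; "rot": the turn, a rotation vector about the world's x, y, z in rad, a list of three; "grip": the finger opening in m, from 0 to 0.0854. In form: [{"dp": [dx, dy, dz], "rot": [ax, ay, az], "grip": grip}, ...]. A call has 1 to 20 rows; each row shifts and turns the pose as measured when the row begins; what a row does not reach is not made up. A row lasts 1/8 s, in which the tool goes at most 62.5 mm and 10.7 degrees, less where a joint would pass 70% of its speed; a pose out of reach is approached as far as the arm can. A call is refused whole if a number of a shift passes 0.0625 or a number of a turn 0.188, either way. A call with a gripper value outside its range is refused whole. The fingers move at their own pace and stop on an object; "grip_force" is the grip in N (left out, the last holds). Time passes only in rows, so rows that do not move let the fingers close. It gives the time, the measured TCP pose, the force and the opening at its end, in the units of the state.
- get_obs(): the state, without advancing time (a new reading comes with each control period).
- imaging.grab_frame(name): name is "scene" or "side" or "wrist"; returns a dict with "img" (384x512x3 uint8, red, green, blue), "fx", "fy", "cx", "cy" (pixels), "R" (3x3) and "t" (3): a world point X has camera coordinates R X + t. Camera axes: x right, y down, z forward; pixel columns grow to the right and rows downward; lengths in m; the calibration is good to about 2 mm. A picture is of the moment at which its call begins. There is no depth.
- hand_in(): hands the job in, once; it reports no verdict.
The state is a dict: "clock": time; "joints": joint angles; "qvel": joint speeds; "tau": joint torques, N m; "tcp_pos": TCP position; "orientation": TCP orientation; "contact_force": force on the tool from outside, world axes, zero at the start; "moment": the same for the moment, N m; "grip_width": finger opening in m.
Only numpy, scipy, OpenCV 4.12 (cv2) and the standard library are available. Lean on these libraries where they do the work, as an engineer would, in place of code of your own. Each camera call takes 0.05 s, during which the arm holds its last target. There are 200 camera calls.

## Task

Gather all seven tins in the round C-shaped nest for banding: push the two outside in through the mouth and nudge the loose one inside so that one stands in the middle and six close round it, all upright, and press the last one home so that it too stands within the circle of the fence. Slide the tins along the bench without lifting or tipping them, and leave the bottles and the tape roll alone.

Things in the scene. Friction and masses are not known exactly. Their poses are not given: they have to be found in the camera images.
- nest: C-shaped grey steel fence fixed to the bench: wall 20 mm high, 4 mm thick, inner radius 79 mm, no floor (tins slide in on the bench top). Origin at the circle's centre, on the bench. The mouth opens to the nest's own -x, which faces roughly world +y (robot's left): the fence leaves out 55 degrees on either side of -x, 130 mm wide. Four screw tabs outside reach radius 104 mm, 6 mm high
- nest_mouth (a point): the place of the tin in the mouth: on the bench, 52 mm from the nest's centre along its -x. The other six places are the centre and 50 to 54 mm from it at 60, 120, 180, 240 and 300 degrees from this one; seven 50 mm tins just fill the nest, with about 4 mm of slack
- tin_back: plain aluminium screw-lid tin, a closed cylinder 50 mm in diameter and 64 mm tall, 0.15 to 0.3 kg, standing upright and loose on the bench (slides if pushed low; smooth metal, friction about 0.3 on other tins and the fence, 0.6 on the bench); origin at the centre of its underside, z up. Starts at the back of the nest. All seven tins look alike and any tin may take any place.
- tin_back_left: plain aluminium screw-lid tin, a closed cylinder 50 mm in diameter and 64 mm tall, 0.15 to 0.3 kg, standing upright and loose on the bench (slides if pushed low; smooth metal, friction about 0.3 on other tins and the fence, 0.6 on the bench); origin at the centre of its underside, z up. Starts at the back, on the nest's +y side. All seven tins look alike.
- tin_back_right: plain aluminium screw-lid tin, a closed cylinder 50 mm in diameter and 64 mm tall, 0.15 to 0.3 kg, standing upright and loose on the bench (slides if pushed low; smooth metal, friction about 0.3 on other tins and the fence, 0.6 on the bench); origin at the centre of its underside, z up. Starts at the back, on the nest's -y side. All seven tins look alike.
- tin_side: plain aluminium screw-lid tin, a closed cylinder 50 mm in diameter and 64 mm tall, 0.15 to 0.3 kg, standing upright and loose on the bench (slides if pushed low; smooth metal, friction about 0.3 on other tins and the fence, 0.6 on the bench); origin at the centre of its underside, z up. Starts in the mouth, next to the fence's end on the nest's -y side. All seven tins look alike.
- tin_stray: plain aluminium screw-lid tin, a closed cylinder 50 mm in diameter and 64 mm tall, 0.15 to 0.3 kg, standing upright and loose on the bench (slides if pushed low; smooth metal, friction about 0.3 on other tins and the fence, 0.6 on the bench); origin at the centre of its underside, z up. Starts inside the nest, out of place between the middle and the mouth. All seven tins look alike.
- tin_out_a: plain aluminium screw-lid tin, a closed cylinder 50 mm in diameter and 64 mm tall, 0.15 to 0.3 kg, standing upright and loose on the bench (slides if pushed low; smooth metal, friction about 0.3 on other tins and the fence, 0.6 on the bench); origin at the centre of its underside, z up. Starts on the open bench in front of the mouth. All seven tins look alike.
- tin_out_b: plain aluminium screw-lid tin, a closed cylinder 50 mm in diameter and 64 mm tall, 0.15 to 0.3 kg, standing upright and loose on the bench (slides if pushed low; smooth metal, friction about 0.3 on other tins and the fence, 0.6 on the bench); origin at the centre of its underside, z up. Starts on the open bench in front of the mouth. All seven tins look alike.
- epoxy_a: bystander: small white bottle, 42 mm across, 115 mm tall, standing on the thin black tray behind the work; origin at the centre of its underside
- epoxy_b: bystander: another such bottle beside the first; origin at the centre of its underside
- masking_roll: bystander: cream tape roll lying flat, 110 mm across, 20 mm high; origin at the centre of its underside
Not all that is in view belongs to the job. What is shaped like the tin_stray but blue or orange is not meant.

How it is judged:
At the end, for the whole second after the job is handed in: All seven tins stand upright (within 0.06 rad) at rest on the bench, each with its axis within 56.5 mm of the nest's centre (54 mm is touching the fence; so the tin in the mouth stands out by no more than 2.5 mm), which they can only do as one in the middle and six round it (horizontal distance between each of tin_back, tin_back_left, tin_back_right, tin_side, tin_stray, tin_out_a, tin_out_b and nest below 0.0565 m and angle between each of tin_back, tin_back_left, tin_back_right, tin_side, tin_stray, tin_out_a, tin_out_b's own z axis and vertical below 0.06 rad and height (world z) of each of tin_back, tin_back_left, tin_back_right, tin_side, tin_stray, tin_out_a, tin_out_b below 0.004 m and linear speed of each of tin_back, tin_back_left, tin_back_right, tin_side, tin_stray, tin_out_a, tin_out_b below 0.01 m/s).
It fails at once if a tin is lifted off the bench (height (world z) of any of tin_back, tin_back_left, tin_back_right, tin_side, tin_stray, tin_out_a, tin_out_b above 0.015 m).
It fails at once if a tin is tipped over (angle between any of tin_back, tin_back_left, tin_back_right, tin_side, tin_stray, tin_out_a, tin_out_b's own z axis and vertical above 0.45 rad).
It fails at once if a bottle or the tape roll is moved (distance of any of epoxy_a, epoxy_b, masking_roll from where it was at the start of the episode above 0.025 m).
It also fails if it takes over 67 s, if anything falls off the work surface, if the arm or the gripper's body presses on something with over 40 N, if the wrist force passes 120 N, or if a joint passes its speed limit or range.

## Working session

There is one attempt and no reset: what is moved stays moved. The work goes in short steps, Python scripts to look and compute and a tool call to move; the robot and the scene stay as the last step left them, time stands still between calls to the robot, and variables do not carry over. Pictures are saved under pics/ and viewed, about 8 in all and at most 12, crops included, and the job is handed in when it is done.

Besides the shell and the picture viewer there is one more tool, called after "Call:" as name([rows], argument=value, ...), one row to a line, values as JSON. send_rows: Moves the arm, as the interface text tells. Its arguments: {"type":"object","properties":{"motion":{"type":"array","items":{"type":"object","properties":{"dp":{"type":"array","items":{"type":"number"}},"rot":{"type":"array","items":{"type":"number"}},"grip":{"type":"number"}}}},"grip_force":{"type":"number"}},"required":["motion"]}

```bash
mkdir -p pics; ls; python3 - <<'E'
from bench import get_obs, imaging
import cv2,pickle
o=get_obs();print({k:o[k] for k in('clock','tcp_pos','orientation','contact_force','grip_width')})
for n in("scene","side","wrist"):
    f=imaging.grab_frame(n);pickle.dump(f,open(n+"0.pkl","wb"))
    cv2.imwrite(f"pics/{n}0.png",cv2.resize(f["img"][:,:,::-1],None,fx=1.5,fy=1.5))
    print(n,f["fx"],f["cx"],f["cy"],(-f["R"].T@f["t"]).round(3))
E
```

```text
pics
{'clock': 0.0, 'tcp_pos': array([ 6.74409947e-01, -3.20879620e-05,  2.30323224e-01]), 'orientation': array([ 3.14145515e+00, -8.28276591e-05, -2.83684154e-03]), 'contact_force': array([ 0.2886428 , -0.49485781,  0.20802171]), 'grip_width': 0.08565287388718683}
scene 395.4897820760971 252.65276270204967 193.50101090949585 [0.316 0.669 0.675]
side 446.98791883414157 252.84814183766872 196.86964492847295 [ 0.486 -0.684  0.701]
wrist 338.774452938865 247.85148036018384 192.85552949178805 [0.675 0.082 0.372]
```

View pics/scene0.png

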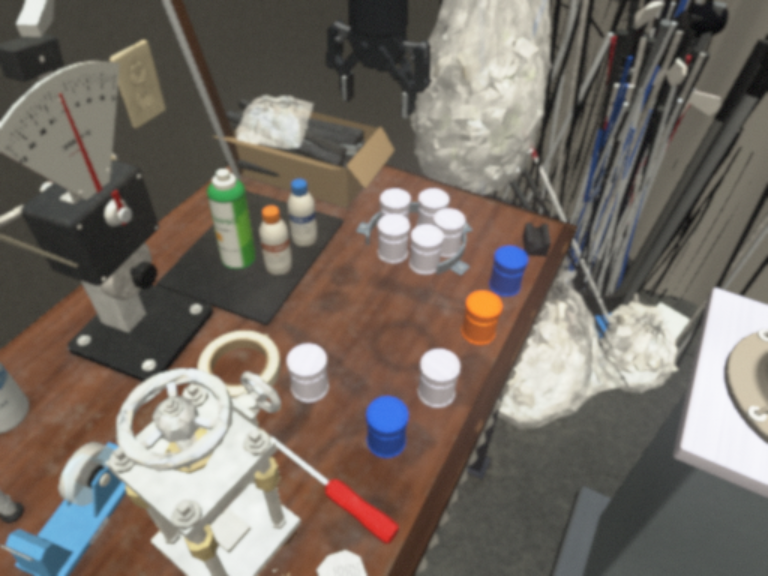

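View pics/wrist0.png

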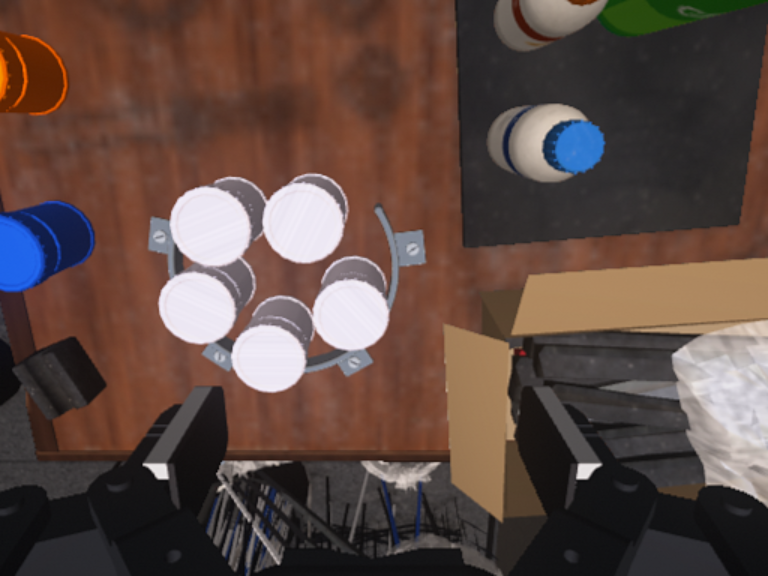

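The scene view shows five tins in the nest (around 390-450, 200-250), with the outside tins at (307,360) and (440,365). The wrist view shows the five lids, the screws at (160,237), (412,248), (219,357) and (354,362), and the right fence end at (378,208).

```bash
cat > h.py <<'E'
import numpy as np,cv2
from scipy.optimize import least_squares
def ray(f,px,z):
    px=np.atleast_2d(px).astype(float)
    d=np.c_[(px[:,0]-f["cx"])/f["fx"],(px[:,1]-f["cy"])/f["fy"],np.ones(len(px))]@f["R"]
    c=-f["R"].T@f["t"]; return (c+d*((z-c[2])/d[:,2])[:,None])[:,:2]
def proj(f,X):
    p=np.atleast_2d(X)@f["R"].T+f["t"]; return np.c_[f["fx"]*p[:,0]/p[:,2]+f["cx"],f["fy"]*p[:,1]/p[:,2]+f["cy"]]
def fitc(p):
    r=least_squares(lambda q:np.hypot(*(p-q[:2]).T)-q[2],[*p.mean(0),.05]);return r.x,np.abs(r.fun).max()
def lids(f,thr=195,z=.064,r=(.019,.030),box=(.4,.95,-.25,.6)):
    "white lid blobs -> world circle centres"
    im=f["img"].astype(int); m=((im.min(2)>thr)&(im.max(2)-im.min(2)<40)).astype(np.uint8)
    m=cv2.morphologyEx(m,cv2.MORPH_OPEN,np.ones((3,3),np.uint8)); out=[]
    for c in cv2.findContours(m,0,cv2.CHAIN_APPROX_NONE)[0]:
        if len(c)<30: continue
        w=ray(f,c[:,0],z); q,e=fitc(cv2.convexHull(w.astype(np.float32))[:,0])
        if r[0]<q[2]<r[1] and box[0]<q[0]<box[1] and box[2]<q[1]<box[3]: out.append([*q,e])
    return np.array(out)
def lidfit(f,g,R=.025,z=.064):
    "refine a lid centre: guess g, gradient-max template on the rim"
    gray=cv2.GaussianBlur(cv2.cvtColor(f["img"],cv2.COLOR_RGB2GRAY),(3,3),0).astype(np.float32)
    a=np.linspace(0,2*np.pi,120);u=np.c_[np.cos(a),np.sin(a)]
    def s(r,c):
        p=proj(f,np.c_[c+u*r,np.full(120,z)]).astype(np.float32); return cv2.remap(gray,p[:,:1],p[:,1:],1)[:,0]
    return max(((np.clip(s(R-.0015,c)-s(R+.0015,c),0,60).mean(),*c) for dx in np.arange(-.008,.0081,.001) for dy in np.arange(-.008,.0081,.001) for c in [np.array(g)+[dx,dy]]))
E
python3 - <<'E'
from h import *;import pickle
np.set_printoptions(precision=4,suppress=True)
for n in("wrist","scene","side"):
    f=pickle.load(open(n+"0.pkl","rb"))
    for t in(150,180,205): print(n,t);print(lids(f,t))
f=pickle.load(open("wrist0.pkl","rb"))
s=ray(f,np.array([[160,237],[412,248],[219,357],[354,362]])/1.5,.006);print(s,fitc(s))
print("arc",ray(f,np.array([[378,208],[397,262],[393,290]])/1.5,.02))
f=pickle.load(open("scene0.pkl","rb"))
print(ray(f,np.array([[307,360],[440,365],[482,303],[510,260],[387,412]])/1.5,.064), "roll",ray(f,np.array([[239,358]])/1.5,.02),ray(f,np.array([[345,495],[270,437]])/1.5,.01))
E
```

```text
wrist 150
[[ 0.6932 -0.1497  0.0225  0.0029]
 [ 0.6044 -0.0691  0.0248  0.0007]
 [ 0.6595 -0.0378  0.0249  0.0008]
 [ 0.5604 -0.033   0.0247  0.0007]
 [ 0.5744  0.02    0.0249  0.001 ]
 [ 0.6314  0.0226  0.0247  0.0007]]
wrist 180
[[ 0.6043 -0.069   0.0244  0.0006]
 [ 0.6597 -0.0378  0.0245  0.0006]
 [ 0.5604 -0.033   0.0245  0.0005]
 [ 0.5744  0.0202  0.0245  0.0008]
 [ 0.6314  0.0226  0.0245  0.001 ]]
wrist 205
[[ 0.6042 -0.069   0.0242  0.0005]
 [ 0.6597 -0.0377  0.0242  0.0007]
 [ 0.5603 -0.0331  0.0241  0.0004]
 [ 0.5743  0.0203  0.0242  0.0007]
 [ 0.6312  0.0226  0.0242  0.0007]]
scene 150
[[ 0.836   0.171   0.0213  0.0106]
 [ 0.7883  0.1268  0.02    0.0039]
 [ 0.7896  0.0483  0.0206  0.0041]
 [ 0.9425  0.0565  0.0223  0.0055]
 [ 0.6017 -0.1678  0.0195  0.0125]]
scene 180
[[ 0.5835  0.572   0.029   0.0117]
 [ 0.7331  0.5534  0.0271  0.007 ]
 [ 0.4544  0.2357  0.0247  0.0019]
 [ 0.607   0.3101  0.0251  0.0007]
 [ 0.6327  0.0199  0.0261  0.0045]
 [ 0.6604 -0.039   0.0251  0.0017]]
scene 205
[[ 0.7376  0.5547  0.021   0.0056]
 [ 0.4544  0.2352  0.0238  0.0011]
 [ 0.6072  0.31    0
[... 750 characters left out ...]
44  0.0241  0.0017]
 [ 0.6054  0.3099  0.025   0.0039]]
side 205
[[ 0.6043 -0.0712  0.0238  0.001 ]
 [ 0.5599 -0.0353  0.0239  0.0015]
 [ 0.6594 -0.04    0.0237  0.0011]
 [ 0.5736  0.0181  0.0238  0.001 ]
 [ 0.631   0.0204  0.0235  0.0014]
 [ 0.4537  0.2343  0.0237  0.0016]
 [ 0.606   0.3112  0.0237  0.0021]
 [ 0.4227  0.4284  0.0224  0.0129]]
[[ 0.5182  0.001 ]
 [ 0.7036 -0.0072]
 [ 0.5524 -0.0962]
 [ 0.6597 -0.1005]] (array([ 0.6099, -0.0207,  0.0945]), np.float64(0.0004158150194145116))
arc [[ 0.6782  0.0247]
 [ 0.692  -0.0141]
 [ 0.6894 -0.0353]]
[[0.6051 0.311 ]
 [0.4536 0.2362]
 [0.4462 0.1111]
 [0.4417 0.0097]
 [0.4804 0.3292]] roll [[0.7088 0.3272]] [[0.4858 0.4207]
 [0.6058 0.4012]]
```

View pics/side0.png

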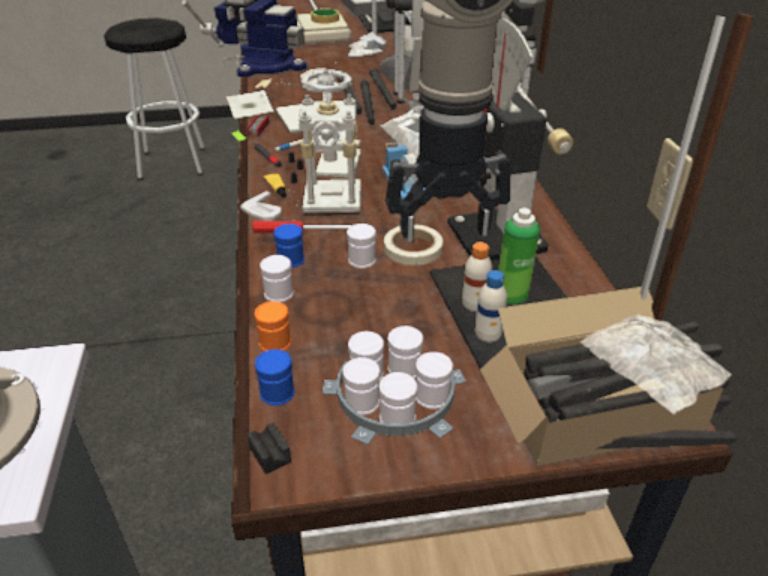

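```bash
python3 - <<'E'
from h import *;import pickle
np.set_printoptions(precision=3,suppress=True)
f=pickle.load(open("side0.pkl","rb"))
print(ray(f,np.array([[304,210],[360,208],[253,227],[413,262],[475,307],[489,337],[277,398]])/1.5,0))
print("wheel@.2",ray(f,np.array([[328,75]])/1.5,.2),"stem@.1",ray(f,np.array([[328,130]])/1.5,.1))
f=pickle.load(open("scene0.pkl","rb"))
print(ray(f,np.array([[298,520],[165,560],[278,270],[303,243]])/1.5,0))
print("wheel@.2",ray(f,np.array([[175,418],[265,392]])/1.5,.2),"wheel@.1",ray(f,np.array([[175,418],[262,392]])/1.5,.1))
E
```

```text
[[ 0.515  0.505]
 [ 0.629  0.495]
 [ 0.413  0.457]
 [ 0.698  0.29 ]
 [ 0.775  0.146]
 [ 0.776  0.07 ]
 [ 0.442 -0.008]]
wheel@.2 [[0.594 0.708]] stem@.1 [[0.584 0.659]]
[[0.52  0.468]
 [0.623 0.574]
 [0.774 0.146]
 [0.775 0.072]]
wheel@.2 [[0.61  0.504]
 [0.555 0.441]] wheel@.1 [[0.672 0.469]
 [0.608 0.395]]
```

Call:
send_rows([
  {"dp": [-0.012, 0.032, -0.03], "rot": [0, 0, -0.151], "grip": 0.014},
  {"dp": [-0.011, 0.031, -0.03], "rot": [0, 0, -0.151], "grip": 0.014},
  {"dp": [0, 0, -0.03], "rot": [0, 0, -0.151], "grip": 0.014},
  {"dp": [0, 0, -0.03], "rot": [0, 0, 0], "grip": 0.014},
  {"dp": [0, 0, 0], "rot": [0, 0, 0], "grip": 0.014},
  {"dp": [0, 0, 0], "rot": [0, 0, 0], "grip": 0.014},
])

```text
clock: 0.9
tcp_pos: [0.6506, 0.0646, 0.1077]
orientation: [3.054, -0.729, -0.002]
contact_force: [-0.4, -0.1, 1.0]
grip_width: 0.0135
```

Call:
send_rows([
  {"dp": [0, -0.001, -0.032], "rot": [0, 0, 0], "grip": 0.014},
  {"dp": [0, 0, -0.032], "rot": [0, 0, 0], "grip": 0.014},
  {"dp": [0, 0, -0.03], "rot": [0, 0, 0], "grip": 0.014},
  {"dp": [0, 0, 0], "rot": [0, 0, 0], "grip": 0.014},
])

```text
clock: 1.4
tcp_pos: [0.6561, 0.063, 0.0189]
orientation: [-3.052, 0.73, -0.015]
contact_force: [0.0, -0.2, 0.5]
grip_width: 0.0139
```

```bash
python3 - <<'E'
from bench import get_obs, imaging
import cv2
f=imaging.grab_frame("side")
cv2.imwrite("pics/s1.png",cv2.resize(f["img"][180:310,170:330,::-1],None,fx=4,fy=4,interpolation=2))
E
```

```text
(no output)
```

View pics/s1.png

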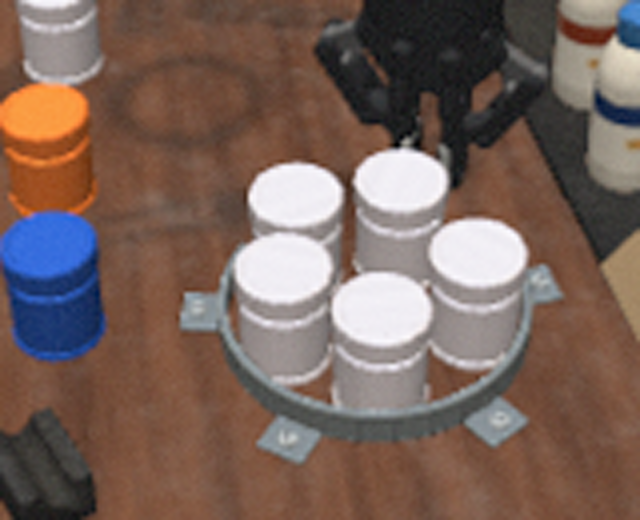

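The side view shows the fingers just behind the stray tin at (405,185), clear of everything else.

Call:
send_rows([
  {"dp": [-0.005, 0, 0.001], "rot": [0, 0, 0], "grip": 0.014},
  {"dp": [-0.004, -0.008, 0], "rot": [0, 0, 0], "grip": 0.014},
  {"dp": [-0.004, -0.008, 0], "rot": [0, 0, 0], "grip": 0.014},
  {"dp": [-0.004, -0.008, 0], "rot": [0, 0, 0], "grip": 0.014},
  {"dp": [-0.004, -0.008, 0], "rot": [0, 0, 0], "grip": 0.014},
  {"dp": [-0.004, -0.008, 0], "rot": [0, 0, 0], "grip": 0.014},
  {"dp": [0, 0, 0], "rot": [0, 0, 0], "grip": 0.014},
])

```text
clock: 2.33
tcp_pos: [0.6342, 0.0197, 0.0274]
orientation: [-3.047, 0.732, -0.032]
contact_force: [0.5, -0.4, 0.1]
grip_width: 0.014
```

```bash
cat > look.py <<'E'
from h import *;from bench import get_obs,imaging;import sys
np.set_printoptions(precision=4,suppress=True)
C=np.array([.610,-.0207])
for n in sys.argv[1:]:
    f=imaging.grab_frame(n)
    for t in (180,205):
        L=lids(f,t,box=(.4,.72,-.12,.4));d=L[:,:2]-C
        print(n,t);print(np.c_[L,np.hypot(*d.T)*1e3,np.degrees(np.arctan2(d[:,1],d[:,0]))])
o=get_obs();print(o["clock"],o["tcp_pos"],o["contact_force"])
E
python3 look.py side scene
```

```text
side 180
[[   0.604    -0.0714    0.0248    0.0012   51.1019  -96.7926]
 [   0.5599   -0.035     0.0248    0.0022   52.149  -164.0584]
 [   0.5732    0.0181    0.0243    0.0012   53.4588  133.4941]
 [   0.4533    0.2344    0.0241    0.0017  299.4389  121.5607]
 [   0.6055    0.31      0.025     0.0038  330.6994   90.7794]]
side 205
[[   0.604    -0.0709    0.0242    0.0013   50.5103  -96.7738]
 [   0.5599   -0.0353    0.0239    0.0015   52.1662 -163.7796]
 [   0.5736    0.0181    0.0238    0.001    53.1945  133.2289]
 [   0.4537    0.2343    0.0237    0.0016  299.0572  121.5118]
 [   0.606     0.3112    0.0237    0.0021  331.937    90.6889]]
scene 180
[[  0.4544   0.2357   0.0247   0.0018 299.8726 121.247 ]
 [  0.6069   0.3102   0.0252   0.0011 330.9567  90.5305]]
scene 205
[[   0.4545    0.2352    0.0238    0.0011  299.4243  121.2851]
 [   0.6072    0.31      0.0239    0.0011  330.7042   90.4876]
 [   0.5742    0.0186    0.024     0.001    53.1442  132.3833]
 [   0.5611   -0.0349    0.0242    0.0014   50.9364 -163.8321]
 [   0.6048   -0.0712    0.0233    0.0019   50.7476  -95.8718]]
2.425 [0.6345 0.0209 0.0274] [ 0.2426 -0.326   0.7452]
```

Call:
send_rows([
  {"dp": [-0.004, -0.005, -0.004], "rot": [0, 0, 0], "grip": 0.014},
  {"dp": [-0.004, -0.005, -0.004], "rot": [0, 0, 0], "grip": 0.014},
  {"dp": [-0.001, -0.002, 0], "rot": [0, 0, 0], "grip": 0.014},
  {"dp": [0.006, 0.016, 0], "rot": [0, 0, 0], "grip": 0.014},
  {"dp": [0.01, 0.024, 0], "rot": [0, 0, 0], "grip": 0.014},
  {"dp": [0.01, 0.03, 0.04], "rot": [0, 0, 0.15], "grip": 0.014},
  {"dp": [0, 0.03, 0.06], "rot": [0, 0, 0.15], "grip": 0.014},
  {"dp": [0, 0.02, 0.06], "rot": [0, 0, 0.15], "grip": 0.085},
])

```text
clock: 3.42
tcp_pos: [0.6512, 0.1389, 0.1743]
orientation: [-3.128, 0.004, -0.017]
contact_force: [0.7, 0.8, 0.2]
grip_width: 0.031
```

```bash
python3 look.py side wrist
```

```text
side 180
[[   0.6039   -0.0717    0.0247    0.0009   51.3267  -96.7853]
 [   0.5597   -0.0348    0.0249    0.002    52.2725 -164.3082]
 [   0.6595   -0.0402    0.0242    0.0017   53.1819  -21.5364]
 [   0.6126   -0.0186    0.0244    0.0011    3.4008   39.1278]
 [   0.5732    0.017     0.0243    0.0012   52.6834  134.2803]
 [   0.4533    0.2344    0.0241    0.0017  299.4389  121.5607]
 [   0.6054    0.3099    0.025     0.0039  330.6802   90.8008]]
side 205
[[   0.6042   -0.0709    0.0239    0.001    50.5726  -96.5478]
 [   0.5599   -0.0353    0.0239    0.0015   52.1662 -163.7796]
 [   0.6595   -0.04      0.0237    0.0011   53.0979  -21.3245]
 [   0.6128   -0.0182    0.0239    0.0008    3.7308   41.2079]
 [   0.5733    0.0175    0.0237    0.001    52.9212  133.8416]
 [   0.4538    0.2342    0.0237    0.0017  298.9385  121.5047]
 [   0.6062    0.3113    0.0236    0.0018  331.9761   90.6614]]Traceback (most recent call last):
  File "look.py", line 7, in <module>
    L=lids(f,t,box=(.4,.72,-.12,.4));d=L[:,:2]-C
                                       ~^^^^^^
IndexError: too many indices for array: array is 1-dimensional, but 2 were indexed
```

Call:
send_rows([
  {"dp": [-0.05, 0.024, 0], "rot": [0, 0, 0], "grip": 0.08},
  {"dp": [-0.05, 0.024, 0], "rot": [0, 0, 0], "grip": 0.08},
  {"dp": [-0.05, 0.024, -0.02], "rot": [0, 0, 0], "grip": 0.08},
  {"dp": [-0.047, 0.024, -0.03], "rot": [0, 0, 0], "grip": 0.08},
  {"dp": [0, 0, -0.02], "rot": [0, 0, 0], "grip": 0.08},
  {"dp": [0, 0, 0], "rot": [0, 0, 0], "grip": 0.08},
])

```text
clock: 4.28
tcp_pos: [0.4509, 0.2497, 0.1082]
orientation: [-3.121, -0.007, -0.038]
contact_force: [0.2, 0.1, 0.7]
grip_width: 0.08
```

```bash
cat > need.py <<'E'
import sys,numpy as np
from bench import get_obs
from scipy.spatial.transform import Rotation as R
np.set_printoptions(precision=4,suppress=True)
x,y,z,yaw=map(float,sys.argv[1:5]);o=get_obs()
T=R.from_euler("z",yaw,degrees=True)*R.from_rotvec([np.pi,0,0])
print("dp",np.array([x,y,z])-o["tcp_pos"],"rot",(T*R.from_rotvec(o["orientation"]).inv()).as_rotvec(),o["clock"])
E
python3 need.py .454 .2353 .015 0
```

```text
dp [ 0.0031 -0.0144 -0.0932] rot [-0.0206  0.0243 -0.0046] 4.275
```

Call:
send_rows([
  {"dp": [0.003, -0.0145, 0], "rot": [-0.02, 0.024, -0.005], "grip": 0.08},
  {"dp": [0, 0, -0.03], "rot": [0, 0, 0], "grip": 0.08},
  {"dp": [0, 0, -0.03], "rot": [0, 0, 0], "grip": 0.08},
  {"dp": [0, 0, -0.03], "rot": [0, 0, 0], "grip": 0.08},
  {"dp": [0, 0, 0], "rot": [0, 0, 0], "grip": 0.08},
])

```text
clock: 4.9
tcp_pos: [0.4621, 0.2324, 0.0197]
orientation: [3.141, -0.015, 0.007]
contact_force: [0.8, 0.2, 0.5]
grip_width: 0.0802
```

```bash
python3 need.py .454 .2353 .015 0
```

```text
dp [-0.0081  0.0029 -0.0047] rot [0.001  0.0041 0.0095] 4.9
```

Call:
send_rows([
  {"dp": [-0.008, 0.003, -0.002], "rot": [0, 0, 0], "grip": 0.08},
  {"dp": [0, 0, 0], "rot": [0, 0, 0], "grip": 0.06},
  {"dp": [0, 0, 0], "rot": [0, 0, 0], "grip": 0.045},
  {"dp": [0, 0, 0], "rot": [0, 0, 0], "grip": 0.045},
  {"dp": [0, 0, 0], "rot": [0, 0, 0], "grip": 0.045},
], grip_force=20)

```text
clock: 5.52
tcp_pos: [0.4565, 0.2359, 0.0215]
orientation: [-3.141, 0.018, -0.013]
contact_force: [-0.2, -0.3, -2.4]
grip_width: 0.0498
```

```bash
python3 need.py .647 .085 .018 0
```

```text
dp [ 0.1905 -0.1509 -0.0035] rot [-0.001   0.0085  0.0117] 5.525
```

Call:
send_rows([
  {"dp": [0, 0, -0.004], "rot": [0, 0.008, 0.012], "grip": 0.045},
  {"dp": [0.01, -0.008, -0.002], "rot": [0, 0, 0], "grip": 0.045},
  {"dp": [0.02, -0.016, -0.002], "rot": [0, 0, 0], "grip": 0.045},
])

```text
clock: 5.9
tcp_pos: [0.4836, 0.2206, 0.0183]
orientation: [-3.132, -0.016, 0.003]
contact_force: [-9.5, 7.4, 22.5]
grip_width: 0.0495
```

```bash
python3 need.py .65 .09 .015 0; python3 -c "
from bench import get_obs;print(get_obs()['contact_force'])"
```

```text
dp [ 0.1664 -0.1306 -0.0033] rot [-0.0092 -0.0019 -0.0101] 5.9
[-9.45133248  7.42170759 22.49696273]
```

Call:
send_rows([
  {"dp": [0.02, -0.016, 0.001], "rot": [0, 0, 0], "grip": 0.045},
  {"dp": [0.03, -0.024, 0], "rot": [-0.009, 0, -0.01], "grip": 0.045},
  {"dp": [0.03, -0.024, 0], "rot": [0, 0, 0], "grip": 0.045},
])

```text
clock: 6.28
tcp_pos: [0.5644, 0.1581, 0.0196]
orientation: [-3.139, -0.01, 0.005]
contact_force: [-0.9, -0.2, -2.0]
grip_width: 0.0495
```

```bash
python3 need.py .65 .09 .018 0
```

```text
dp [ 0.0856 -0.0681 -0.0016] rot [-0.0025 -0.0029 -0.0064] 6.275
```

Call:
send_rows([
  {"dp": [0.025, -0.02, -0.0015], "rot": [0, 0, -0.006], "grip": 0.045},
  {"dp": [0.025, -0.02, -0.001], "rot": [0, 0, 0], "grip": 0.045},
  {"dp": [0.022, -0.018, -0.001], "rot": [0, 0, 0], "grip": 0.045},
  {"dp": [0, 0, 0], "rot": [0, 0, 0], "grip": 0.045},
])

```text
clock: 6.78
tcp_pos: [0.6398, 0.1004, 0.0184]
orientation: [-3.134, 0.0, 0.005]
contact_force: [0.2, -1.5, 0.3]
grip_width: 0.0495
```

```bash
python3 need.py .65 .09 .018 0
```

```text
dp [ 0.0102 -0.0104 -0.0004] rot [-0.0072 -0.0032  0.0003] 6.775
```

Call:
send_rows([
  {"dp": [0.01, -0.012, 0], "rot": [-0.007, 0, 0], "grip": 0.045},
  {"dp": [0, -0.01, 0], "rot": [0, 0, 0], "grip": 0.045},
  {"dp": [0, 0, 0], "rot": [0, 0, 0], "grip": 0.066},
  {"dp": [0, 0, 0], "rot": [0, 0, 0], "grip": 0.066},
  {"dp": [0, 0, 0], "rot": [0, 0, 0], "grip": 0.066},
  {"dp": [0, 0, 0.04], "rot": [0, 0, 0], "grip": 0.066},
  {"dp": [0, 0.01, 0.045], "rot": [0, 0, 0], "grip": 0.066},
  {"dp": [0, 0.04, 0.01], "rot": [0, 0, 0], "grip": 0.03},
  {"dp": [0, 0, 0], "rot": [0, 0, 0], "grip": 0.03},
])

```text
clock: 7.9
tcp_pos: [0.6446, 0.1342, 0.115]
orientation: [-3.138, -0.008, 0.014]
contact_force: [-0.2, 0.2, -0.9]
grip_width: 0.031
```

```bash
python3 look.py side scene; python3 need.py .65 .125 .02 0
```

```text
side 180
[[   0.6039   -0.0716    0.0247    0.001    51.2253  -96.843 ]
 [   0.5598   -0.0349    0.0248    0.002    52.1689 -164.2162]
 [   0.6594   -0.0403    0.0242    0.0016   53.1543  -21.6828]
 [   0.6128   -0.0184    0.0245    0.0012    3.6417   38.7483]
 [   0.5732    0.017     0.0243    0.0012   52.6834  134.2803]
 [   0.6469    0.0793    0.0243    0.0019  106.6016   69.7242]
 [   0.6009    0.3091    0.0224    0.0068  329.8797   91.5808]]
side 205
[[   0.604    -0.071     0.024     0.0011   50.695   -96.7722]
 [   0.5598   -0.0353    0.0238    0.0014   52.2849 -163.7567]
 [   0.6595   -0.04      0.0237    0.0011   53.0979  -21.3245]
 [   0.613    -0.0181    0.024     0.0008    4.0131   41.0203]
 [   0.5733    0.0175    0.0237    0.001    52.9212  133.8416]
 [   0.6472    0.0801    0.0234    0.0011  107.4472   69.7689]
 [   0.6004    0.309     0.02      0.0072  329.8798   91.6698]]
scene 180
[[  0.607    0.3102   0.0251   0.0007 330.9232  90.5251]
 [  0.6482   0.0811   0.0249   0.0017 108.728   69.403 ]]
scene 205
[[   0.6072    0.31      0.0239    0.0011  330.7042   90.4876]
 [   0.6481    0.081     0.0231    0.002   108.5912   69.4488]
 [   0.5611   -0.0349    0.0242    0.0014   50.8933 -163.7484]]
8.0 [0.6448 0.1288 0.1139] [ 0.5829 -0.9193 -0.0137]
dp [ 0.0052 -0.0038 -0.0939] rot [ 0.0007 -0.0104  0.0002] 8.0
```

Call:
send_rows([
  {"dp": [0.002, 0.001, -0.03], "rot": [0, -0.01, 0], "grip": 0.02},
  {"dp": [0, 0, -0.03], "rot": [0, 0, 0], "grip": 0.02},
  {"dp": [0, 0, -0.028], "rot": [0, 0, 0], "grip": 0.02},
  {"dp": [0, 0, 0], "rot": [0, 0, 0], "grip": 0.02},
])

```text
clock: 8.5
tcp_pos: [0.6457, 0.1236, 0.0217]
orientation: [3.137, -0.009, -0.005]
contact_force: [0.2, -0.0, -0.2]
grip_width: 0.0201
```

```bash
python3 need.py .648 .118 .02 0
```

```text
dp [ 0.0023 -0.0056 -0.0017] rot [ 0.005  -0.0029  0.0057] 8.5
```

Call:
send_rows([
  {"dp": [0.002, -0.005, -0.002], "rot": [0, 0, 0], "grip": 0.02},
  {"dp": [0.001, -0.012, -0.001], "rot": [0, 0, 0], "grip": 0.02},
  {"dp": [0.001, -0.012, -0.001], "rot": [0, 0, 0], "grip": 0.02},
  {"dp": [0.001, -0.012, -0.001], "rot": [0, 0, 0], "grip": 0.02},
  {"dp": [0.001, -0.012, -0.001], "rot": [0, 0, 0], "grip": 0.02},
  {"dp": [0.001, -0.012, -0.001], "rot": [0, 0, 0], "grip": 0.02},
  {"dp": [0.001, -0.006, -0.001], "rot": [0, 0, 0], "grip": 0.02},
  {"dp": [0, 0, 0], "rot": [0, 0, 0], "grip": 0.02},
])

```text
clock: 9.5
tcp_pos: [0.6543, 0.0493, 0.017]
orientation: [3.14, -0.011, -0.003]
contact_force: [0.4, 1.4, -0.5]
grip_width: 0.0199
```

```bash
python3 need.py .656 .038 .02 0;python3 look.py side|tail -12
```

```text
dp [ 0.0017 -0.0113  0.003 ] rot [ 0.0011 -0.0018  0.007 ] 9.5
[[   0.6038   -0.0715    0.0249    0.0011   51.2082  -96.9408]
 [   0.5597   -0.0349    0.0249    0.0021   52.3078 -164.2555]
 [   0.6594   -0.0401    0.0244    0.0018   53.0381  -21.4855]
 [   0.5732    0.017     0.0243    0.0012   52.6834  134.2803]
 [   0.6056    0.3098    0.0251    0.004   330.552    90.7551]]
side 205
[[   0.6042   -0.071     0.0241    0.0012   50.6468  -96.6246]
 [   0.5599   -0.0353    0.0239    0.0015   52.1662 -163.7796]
 [   0.6593   -0.04      0.0238    0.0011   52.9938  -21.387 ]
 [   0.5736    0.0174    0.0236    0.0014   52.7289  133.7036]
 [   0.606     0.3112    0.0237    0.0021  331.937    90.6889]]
9.55 [0.6543 0.0495 0.017 ] [-1.3138  1.1715 -0.0851]
```

Call:
send_rows([
  {"dp": [0.001, -0.006, 0.002], "rot": [0, 0, 0], "grip": 0.02},
  {"dp": [0.001, -0.006, 0], "rot": [0, 0, 0], "grip": 0.02},
  {"dp": [0, -0.005, 0], "rot": [0, 0, 0], "grip": 0.02},
  {"dp": [0, -0.002, 0], "rot": [0, 0, 0], "grip": 0.02},
])

```text
clock: 10.05
tcp_pos: [0.6569, 0.0339, 0.0194]
orientation: [-3.138, 0.006, 0.001]
contact_force: [-1.6, 7.1, -0.3]
grip_width: 0.02
```

```bash
python3 look.py side|tail -7;  python3 - <<'E'
from bench import imaging
import cv2
f=imaging.grab_frame("side")
cv2.imwrite("pics/s2.png",cv2.resize(f["img"][180:310,170:330,::-1],None,fx=4,fy=4,interpolation=2))
E
```

```text
[[  0.5732   0.017    0.0243   0.0012  52.6834 134.2803]
 [  0.6055   0.31     0.025    0.0038 330.6994  90.7794]]
side 205
[[   0.5599   -0.0353    0.0239    0.0015   52.1662 -163.7796]
 [   0.5733    0.0175    0.0237    0.001    52.9212  133.8416]
 [   0.606     0.3112    0.0237    0.0021  331.937    90.6889]]
10.1 [0.6569 0.0339 0.0194] [-0.9365  4.2143  0.1453]
```

View pics/s2.png

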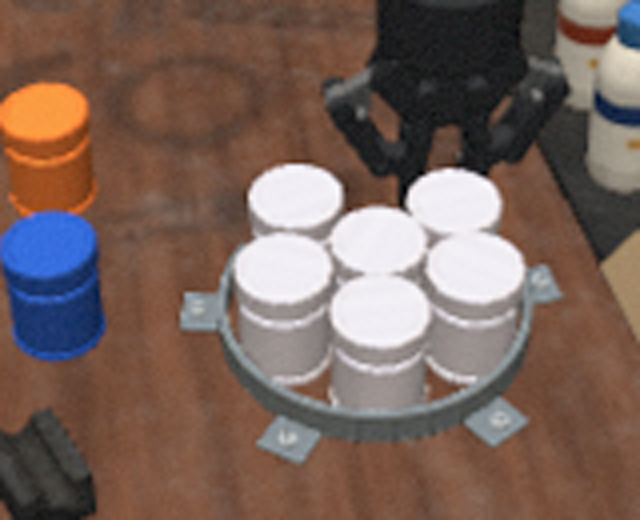

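Six of the tins are in or close to place. The side tin at (295,200) is still slightly out, so I'll nudge it next.

Call:
send_rows([
  {"dp": [0, 0.018, 0], "rot": [0, 0, 0], "grip": 0.02},
  {"dp": [0, 0.02, 0], "rot": [0, 0, 0], "grip": 0.02},
  {"dp": [-0.028, 0.004, 0], "rot": [0, 0, 0], "grip": 0.02},
  {"dp": [-0.03, 0, 0], "rot": [0, 0, 0], "grip": 0.02},
  {"dp": [-0.024, 0, 0], "rot": [0, 0, 0], "grip": 0.02},
  {"dp": [0, 0, 0], "rot": [0, 0, 0], "grip": 0.02},
])

```text
clock: 10.9
tcp_pos: [0.5736, 0.0806, 0.0196]
orientation: [3.142, 0.0, 0.002]
contact_force: [-0.3, 0.1, 1.4]
grip_width: 0.0202
```

```bash
python3 need.py .573 .052 .019 0;python3 look.py side|tail -9
```

```text
dp [-0.0006 -0.0286 -0.0006] rot [ 0.      0.0015 -0.0001] 10.9
side 180
[[  0.5732   0.0171   0.0244   0.0013  52.6929 134.2292]]
side 205
[[   0.5598   -0.0354    0.024     0.0014   52.2908 -163.6967]
 [   0.5731    0.0175    0.0239    0.001    53.0569  134.0052]]
10.95 [0.5751 0.0807 0.0199] [-0.0071  0.5085  0.5784]
```

Call:
send_rows([
  {"dp": [-0.001, -0.012, 0], "rot": [0, 0, 0], "grip": 0.02},
  {"dp": [-0.001, -0.012, 0], "rot": [0, 0, 0], "grip": 0.02},
  {"dp": [-0.001, -0.006, 0], "rot": [0, 0, 0], "grip": 0.02},
  {"dp": [-0.002, -0.005, 0], "rot": [0, 0, 0], "grip": 0.02},
  {"dp": [-0.002, -0.005, 0], "rot": [0, 0, 0], "grip": 0.02},
  {"dp": [0, 0, 0], "rot": [0, 0, 0], "grip": 0.02},
])

```text
clock: 11.7
tcp_pos: [0.5721, 0.0399, 0.0206]
orientation: [-3.138, 0.001, -0.014]
contact_force: [0.2, 0.6, -0.1]
grip_width: 0.02
```

```bash
python3 look.py side|tail -9
```

```text
Traceback (most recent call last):
  File "look.py", line 7, in <module>
    L=lids(f,t,box=(.4,.72,-.12,.4));d=L[:,:2]-C
                                       ~^^^^^^
IndexError: too many indices for array: array is 1-dimensional, but 2 were indexed
```

Call:
send_rows([
  {"dp": [0, 0.02, 0], "rot": [0, 0, 0], "grip": 0.02},
  {"dp": [0, 0.03, 0.02], "rot": [0, 0, 0], "grip": 0.02},
  {"dp": [0.005, 0.04, 0.04], "rot": [0, 0, -0.157], "grip": 0.07},
  {"dp": [0.01, 0.05, 0.04], "rot": [0, 0, -0.157], "grip": 0.07},
  {"dp": [0.01, 0.05, 0], "rot": [0, 0, -0.157], "grip": 0.07},
  {"dp": [0.01, 0.05, 0], "rot": [0, 0, -0.157], "grip": 0.07},
  {"dp": [0, 0.02, 0], "rot": [0, 0, -0.157], "grip": 0.07},
  {"dp": [0, 0, 0], "rot": [0, 0, 0], "grip": 0.07},
])

```text
clock: 12.75
tcp_pos: [0.6008, 0.3162, 0.1221]
orientation: [-2.888, 1.228, -0.003]
contact_force: [-0.0, -1.2, -0.1]
grip_width: 0.0701
```

```bash
cat > nest.py <<'E'
from h import *;from bench import imaging;import sys
np.set_printoptions(precision=4,suppress=True)
C=np.array([.610,-.0207]);G=[C]+[C+.052*np.array([np.cos(a),np.sin(a)]) for a in np.radians(87.4+60*np.arange(6))]
for n in sys.argv[1:]:
    f=imaging.grab_frame(n);print(n)
    for g in G:
        s,x,y=lidfit(f,g,.0247);d=np.array([x,y])-C;print(round(s,1),x.round(4),y.round(4),(np.hypot(*d)*1e3).round(1),np.degrees(np.arctan2(d[1],d[0])).round(1))
E
python3 nest.py side scene;python3 need.py .606 .3105 .06 -45
```

```text
side
34.2 0.612 -0.0247 4.5 -63.4
1.3 0.6194 0.0392 60.7 81.1
47.2 0.5712 0.0063 47.3 145.2
46.2 0.5598 -0.0426 54.8 -156.4
45.2 0.6036 -0.0746 54.3 -96.7
42.9 0.6558 -0.0507 54.8 -33.2
47.2 0.6562 0.0012 51.1 25.4
scene
12.9 0.613 -0.0237 4.2 -45.0
2.9 0.6104 0.0382 58.9 89.7
20.3 0.5722 0.0073 47.1 143.5
25.7 0.5598 -0.0426 54.8 -156.4
30.2 0.6056 -0.0756 55.1 -94.5
28.5 0.6578 -0.0517 57.0 -33.0
26.1 0.6572 0.0022 52.4 25.9
dp [ 0.0044 -0.0024 -0.0622] rot [-0.0011  0.0031  0.0198] 12.85
```

Call:
send_rows([
  {"dp": [0.004, -0.0025, -0.02], "rot": [0, 0, 0], "grip": 0.07},
  {"dp": [0, 0, -0.03], "rot": [0, 0, 0], "grip": 0.07},
  {"dp": [0, 0, 0], "rot": [0, 0, 0], "grip": 0.07},
])

```text
clock: 13.22
tcp_pos: [0.6064, 0.3037, 0.0687]
orientation: [2.888, -1.233, 0.004]
contact_force: [-0.3, -0.8, -0.2]
grip_width: 0.0701
```

```bash
python3 need.py .606 .3105 .02 -45
```

```text
dp [-0.0004  0.0068 -0.0487] rot [0.0023 0.002  0.0216] 13.225
```

Call:
send_rows([
  {"dp": [0, 0.007, 0], "rot": [0, 0, 0.02], "grip": 0.076},
  {"dp": [0, 0, -0.025], "rot": [0, 0, 0], "grip": 0.076},
  {"dp": [0, 0, -0.023], "rot": [0, 0, 0], "grip": 0.076},
  {"dp": [0, 0, 0], "rot": [0, 0, 0], "grip": 0.076},
])

```text
clock: 13.72
tcp_pos: [0.6095, 0.3107, 0.0232]
orientation: [-2.9, 1.201, -0.009]
contact_force: [-0.6, 0.1, 0.0]
grip_width: 0.0758
```

```bash
python3 need.py .606 .3105 .018 -45
```

```text
dp [-0.0035 -0.0002 -0.0052] rot [-0.0005  0.0066 -0.0004] 13.725
```

Call:
send_rows([
  {"dp": [-0.003, 0, -0.005], "rot": [0, 0, 0], "grip": 0.06},
  {"dp": [0, 0, 0], "rot": [0, 0, 0], "grip": 0.045},
  {"dp": [0, 0, 0], "rot": [0, 0, 0], "grip": 0.045},
  {"dp": [0, 0, 0], "rot": [0, 0, 0], "grip": 0.045},
])

```text
clock: 14.22
tcp_pos: [0.6078, 0.3115, 0.021]
orientation: [-2.897, 1.198, -0.013]
contact_force: [0.4, 0.6, -2.3]
grip_width: 0.0494
```

```bash
python3 need.py .612 .13 .018 -45
```

```text
dp [ 0.0042 -0.1815 -0.003 ] rot [-0.0026  0.0098 -0.001 ] 14.225
```

Call:
send_rows([
  {"dp": [0, 0, -0.002], "rot": [0, 0, 0], "grip": 0.045},
  {"dp": [0.001, -0.02, -0.001], "rot": [0, 0, 0], "grip": 0.045},
  {"dp": [0.001, -0.03, -0.001], "rot": [0, 0, 0], "grip": 0.045},
  {"dp": [0.001, -0.03, -0.001], "rot": [0, 0, 0], "grip": 0.045},
])

```text
clock: 14.72
tcp_pos: [0.6133, 0.2368, 0.0199]
orientation: [-2.89, 1.185, -0.018]
contact_force: [0.5, 3.0, 2.3]
grip_width: 0.0498
```

```bash
python3 need.py .612 .12 .018 -45
```

```text
dp [-0.0013 -0.1168 -0.0019] rot [-0.0121  0.0176 -0.0069] 14.725
```

Call:
send_rows([
  {"dp": [0, -0.03, 0], "rot": [-0.006, 0.009, 0], "grip": 0.045},
  {"dp": [0, -0.03, -0.001], "rot": [-0.006, 0.009, 0], "grip": 0.045},
  {"dp": [0, -0.03, 0], "rot": [0, 0, 0], "grip": 0.045},
  {"dp": [0, -0.02, 0], "rot": [0, 0, 0], "grip": 0.045},
  {"dp": [0, 0, 0], "rot": [0, 0, 0], "grip": 0.045},
])

```text
clock: 15.35
tcp_pos: [0.6142, 0.1155, 0.0198]
orientation: [2.9, -1.202, 0.003]
contact_force: [0.2, -1.4, -0.1]
grip_width: 0.0489
```

```bash
python3 need.py .612 .115 .018 -45
```

```text
dp [-0.0022 -0.0005 -0.0018] rot [0.0026 0.0013 0.0004] 15.35
```

Call:
send_rows([
  {"dp": [0, 0, 0], "rot": [0, 0, 0], "grip": 0.07},
  {"dp": [0, 0, 0], "rot": [0, 0, 0], "grip": 0.07},
  {"dp": [0, 0, 0], "rot": [0, 0, 0], "grip": 0.07},
  {"dp": [0, 0, 0.03], "rot": [0, 0, 0], "grip": 0.07},
  {"dp": [0, 0, 0.045], "rot": [0, 0, 0], "grip": 0.07},
  {"dp": [0, 0.01, 0.01], "rot": [0, 0, 0.157], "grip": 0.07},
  {"dp": [0, 0.02, 0], "rot": [0, 0, 0.157], "grip": 0.024},
  {"dp": [0, 0.02, 0], "rot": [0, 0, 0.157], "grip": 0.024},
  {"dp": [0, 0, 0], "rot": [0, 0, 0.157], "grip": 0.024},
  {"dp": [0, 0, 0], "rot": [0, 0, 0.157], "grip": 0.024},
  {"dp": [0, 0, 0], "rot": [0, 0, 0], "grip": 0.024},
])

```text
clock: 16.73
tcp_pos: [0.613, 0.1786, 0.1083]
orientation: [-3.138, -0.057, -0.006]
contact_force: [0.1, -0.5, -0.3]
grip_width: 0.024
```

```bash
python3 need.py .612 .16 .02 0; python3 look.py side | tail -5; python3 look.py scene|tail -9
```

```text
dp [-0.001  -0.0186 -0.0883] rot [-0.0027  0.0037 -0.0365] 16.725
side 180
[[  0.6124   0.115    0.0243   0.0011 135.6973  88.9756]]
side 205
[[  0.6128   0.1143   0.0232   0.0013 135.0254  88.8193]]
16.775 [0.613  0.1785 0.1082] [-0.3383  0.576  -0.0592]
scene 180
[[  0.6067   0.1162   0.021    0.0066 136.8991  91.3678]]
scene 205
[[  0.6081   0.1149   0.0203   0.0065 135.6142  90.7876]]
16.825 [0.6131 0.1782 0.1082] [-0.0959  0.2849  0.05  ]
```

Call:
send_rows([
  {"dp": [0, -0.014, -0.03], "rot": [0, 0, -0.036], "grip": 0.024},
  {"dp": [0, 0, -0.03], "rot": [0, 0, 0], "grip": 0.024},
  {"dp": [0, 0, -0.026], "rot": [0, 0, 0], "grip": 0.024},
  {"dp": [0, 0, 0], "rot": [0, 0, 0], "grip": 0.024},
])

```text
clock: 17.32
tcp_pos: [0.6138, 0.1641, 0.021]
orientation: [-3.14, 0.021, -0.01]
contact_force: [-1.0, -1.1, 0.7]
grip_width: 0.0239
```

```bash
python3 need.py .613 .15 .019 0
```

```text
dp [-0.0008 -0.0141 -0.002 ] rot [-0.0018  0.0063  0.0135] 17.325
```

Call:
send_rows([
  {"dp": [-0.001, -0.01, -0.002], "rot": [0, 0.006, 0.013], "grip": 0.024},
  {"dp": [0, -0.012, -0.001], "rot": [0, 0, 0], "grip": 0.024},
  {"dp": [0, -0.012, -0.001], "rot": [0, 0, 0], "grip": 0.024},
  {"dp": [0, -0.012, 0], "rot": [0, 0, 0], "grip": 0.024},
  {"dp": [0, -0.012, 0], "rot": [0, 0, 0], "grip": 0.024},
  {"dp": [0, -0.012, 0], "rot": [0, 0, 0], "grip": 0.024},
  {"dp": [0, -0.006, 0], "rot": [0, 0, 0], "grip": 0.024},
  {"dp": [0, 0, 0], "rot": [0, 0, 0], "grip": 0.024},
])

```text
clock: 18.32
tcp_pos: [0.6153, 0.0825, 0.0209]
orientation: [-3.138, 0.006, -0.009]
contact_force: [-1.0, 0.6, 0.0]
grip_width: 0.0236
```

```bash
python3 need.py .613 .064 .019 0; python3 nest.py side
```

```text
dp [-0.0023 -0.0185 -0.0019] rot [-0.0034  0.0057  0.0038] 18.325
side
29.6 0.612 -0.0247 4.5 -63.4
17.6 0.6124 0.0392 60.0 87.7
42.9 0.5712 0.0063 47.3 145.2
45.8 0.5598 -0.0426 54.8 -156.4
45.2 0.6036 -0.0746 54.3 -96.7
42.7 0.6558 -0.0507 54.8 -33.2
47.0 0.6562 0.0012 51.1 25.4
```

Call:
send_rows([
  {"dp": [-0.001, -0.006, -0.002], "rot": [0, 0, 0], "grip": 0.024},
  {"dp": [0, -0.006, 0], "rot": [0, 0, 0], "grip": 0.024},
  {"dp": [0, -0.005, 0], "rot": [0, 0, 0], "grip": 0.024},
  {"dp": [0, 0, 0], "rot": [0, 0, 0], "grip": 0.024},
])

```text
clock: 18.88
tcp_pos: [0.6144, 0.0665, 0.0189]
orientation: [-3.137, 0.002, -0.01]
contact_force: [-0.4, 0.4, -0.1]
grip_width: 0.0239
```

```bash
python3 nest.py side
```

```text
side
29.3 0.612 -0.0247 4.5 -63.4
48.4 0.6144 0.0342 55.1 85.5
40.2 0.5712 0.0063 47.3 145.2
45.9 0.5598 -0.0426 54.8 -156.4
45.0 0.6036 -0.0746 54.3 -96.7
42.7 0.6558 -0.0507 54.8 -33.2
44.4 0.6562 0.0012 51.1 25.4
```

Call:
send_rows([
  {"dp": [-0.001, -0.005, 0], "rot": [0, 0, 0], "grip": 0.024},
  {"dp": [0, -0.004, 0], "rot": [0, 0, 0], "grip": 0.024},
  {"dp": [0, 0, 0], "rot": [0, 0, 0], "grip": 0.024},
])

```text
clock: 19.3
tcp_pos: [0.6147, 0.0611, 0.0195]
orientation: [-3.133, -0.003, -0.015]
contact_force: [0.4, 2.1, -1.6]
grip_width: 0.0238
```

```bash
python3 nest.py side scene
```

```text
side
29.4 0.612 -0.0257 5.4 -68.2
44.2 0.6144 0.0292 50.1 85.0
41.6 0.5692 0.0053 48.4 147.5
44.0 0.5598 -0.0446 55.6 -154.5
44.2 0.6036 -0.0746 54.3 -96.7
42.6 0.6558 -0.0507 54.8 -33.2
42.4 0.6572 0.0002 51.6 23.9
scene
6.3 0.602 -0.0287 11.3 -135.0
21.7 0.6114 0.0322 53.0 88.5
11.5 0.5702 0.0043 47.0 147.9
26.1 0.5608 -0.0456 55.1 -153.1
33.7 0.6056 -0.0756 55.1 -94.5
0.3 0.6618 -0.0417 55.9 -22.1
1.2 0.6482 -0.0048 41.4 22.7
```

Call:
send_rows([
  {"dp": [0, -0.003, 0], "rot": [0, 0, 0], "grip": 0.024},
  {"dp": [0, 0.012, 0], "rot": [0, 0, 0], "grip": 0.024},
  {"dp": [0, 0.03, 0], "rot": [0, 0, 0], "grip": 0.024},
  {"dp": [0, 0.03, 0.05], "rot": [0, 0, 0], "grip": 0.024},
  {"dp": [0, 0, 0.06], "rot": [0, 0, 0], "grip": 0.06},
  {"dp": [0.02, -0.03, 0.06], "rot": [0, 0, 0], "grip": 0.08},
  {"dp": [0.02, -0.05, 0.03], "rot": [0, 0, 0], "grip": 0.08},
  {"dp": [0.02, -0.05, 0], "rot": [0, 0, 0], "grip": 0.085},
  {"dp": [0, -0.02, 0], "rot": [0, 0, 0], "grip": 0.085},
  {"dp": [0, 0, 0], "rot": [0, 0, 0], "grip": 0.085},
  {"dp": [0, 0, 0], "rot": [0, 0, 0], "grip": 0.085},
])

```text
clock: 20.78
tcp_pos: [0.6677, -0.018, 0.2187]
orientation: [-3.141, -0.008, 0.001]
contact_force: [-0.2, 0.6, -1.4]
grip_width: 0.0849
```

```bash
python3 nest.py side wrist; python3 - <<'E'
from bench import imaging,get_obs
import cv2,pickle
f=imaging.grab_frame("wrist");pickle.dump(f,open("wrist1.pkl","wb"))
cv2.imwrite("pics/w1.png",cv2.resize(f["img"][:,:,::-1],None,fx=1.5,fy=1.5))
o=get_obs();print(o["clock"],o["tcp_pos"])
E
```

```text
side
29.7 0.612 -0.0257 5.4 -68.2
43.3 0.6144 0.0292 50.1 85.0
41.8 0.5692 0.0053 48.4 147.5
44.2 0.5598 -0.0446 55.6 -154.5
44.2 0.6036 -0.0746 54.3 -96.7
42.5 0.6558 -0.0507 54.8 -33.2
43.1 0.6572 0.0002 51.6 23.9
wrist
55.0 0.612 -0.0227 2.8 -45.0
55.0 0.6144 0.0302 51.1 85.1
54.5 0.5702 0.0073 48.7 144.9
58.1 0.5608 -0.0436 54.3 -155.0
58.2 0.6036 -0.0726 52.3 -97.0
57.2 0.6558 -0.0487 53.7 -31.5
55.6 0.6572 0.0022 52.4 25.9
20.925 [ 0.66798485 -0.01773241  0.21889227]
```

View pics/w1.png

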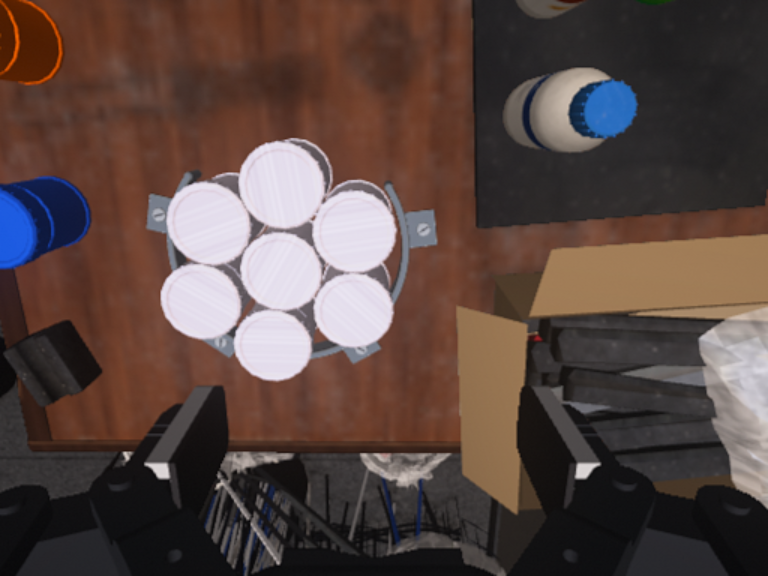

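The wrist view shows one tin in the middle at (281,271) with six closed round it, the mouth tin at (283,185), and all of them upright. The largest radius is 54.3 mm, within the 56.5 mm limit, so I'm handing in.

```bash
python3 -c "
from bench import hand_in;print(hand_in())"
```

```text
the job is handed in; nothing more can be done
None
```

All seven tins are in the nest, one in the middle and six round it, and I handed the job in at about 21 s. I got no verdict back.

**What I did:**
- I pushed the stray tin to the middle.
- I slid the first outside tin to the mouth in a light grip, then pushed it into the right-hand slot.
- I nudged the side tin along the fence into its place.
- I slid the second outside tin over the same way and pressed it home in the mouth.

**Last checks:**
- **Positions:** the final wrist picture puts the six outer tins 48.7 to 54.3 mm from the nest centre, with the mouth tin at about 51 mm. The limit is 56.5 mm. The middle tin is about 3 mm off centre.
- **Camera disagreement:** the side camera reads up to 55.6 mm for one tin at the back of the nest. Its readings run 1–2 mm towards -y compared with the wrist camera, so I trusted the wrist view. Both are within the limit.
- **Scene camera:** its last reading, taken before I drew back, was blocked by the gripper for several tins, so I did not use it.
- **Upright:** all seven tins looked upright. I judged that from the picture and did not measure tilt.
- **Lift:** both gripped tins may have come up about 1–3 mm, judging by the wrist force and tool height. The failure limit is 15 mm.
- **Bystanders:** I never pushed toward the bottles or the tape roll, but I did not measure their positions again at the end.

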